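# Close the curing unit's drawer and hold its dead-man plunger half-way

## Robot

A 7-joint arm with a two-finger parallel gripper is mounted at the origin on the work surface; the furniture and walls round the work are solid. World frame = base frame: x ahead of the robot, y to its left, z up, the work surface at z = 0. Lengths are in m, angles in rad, forces in N, time in s.
With the tool pointing down it reaches from about 0.4 to 0.85 m from the base axis. Payload 10.4 kg.
Tool frame: the origin (TCP) lies on the centre line of the jaws, within the pads' length; the fingertips stand 25 mm ahead of it and the grasp point (between the pads) lies 6 mm ahead of it (manip.tips_ahead is the distance from the TCP to the fingertips, in m); z points along the fingers, y is the line along which they close (so a half turn about z gives the same grasp; the last joint's range is limited). The gripper opens to 85 mm and grips with 20 to 120 N. Pads are 22 mm wide; open, the fingers measure 114 mm over their backs; the gripper's body (76 mm by 85 mm) begins 54 mm behind the grasp point. The pads swing forward as they close: fully open they stand 13 mm farther back than shut.
Start: joints at [1.23, 0.332, -0.065, 1.46, 0.022, 1.35, -0.088], TCP at [0.195, -0.594, 0.256] pointing down, gripper open.
Joint ranges: [-2.6, 2.6], [-0.5, 2.12], [-1.47, 1.34], [0.16, 2.42], [-1.27, 4.41], [0.06, 2.06], [-2.6, 2.6]. Speed limits (rad/s): [2.22, 2.22, 2.79, 2.79, 3.14, 3.14, 3.14].

## Interface

Orientations are given as a unit quaternion [w, x, y, z].
In Python, from cell import manip gives the robot as it stands.
- The arm moves only by the shell command python3 -m creep 'ROWS' [OPENING] [FORCE]. ROWS is JSON, a list of rows, each an object of numbers: "tx", "ty", "tz": the shift along the tool's x, y, z normalised to -1 to 1, where 1 is 300 mm; "rx", "ry", "rz": the turn, a rotation vector about the tool's x, y, z normalised to -1 to 1, where 1 is 5 degrees. In form: [{"tx": .., "ty": .., "tz": .., "rx": .., "ry": .., "rz": ..}, ...]. A call has 1 to 5 rows; each row shifts and turns the commanded pose from where the row before left it, along the tool's axes as they then stand; what a row does not reach is not made up. A row lasts 1/10 s, in which the tool goes at most 50 mm and 8.59 degrees, less where a joint would pass 70% of its speed; a pose out of reach is approached as far as the arm can. A call with a number of a shift or a turn outside -1 to 1 is refused whole. A call with a gripper value outside its range is refused whole. OPENING is the finger opening in mm, from 0 to 85.4, set as the call begins (- or left out, the last holds). The fingers move at their own pace and stop on an object; FORCE is the grip in N (left out, the last holds). Time passes only in rows, so rows that do not move let the fingers close. It gives the time, the measured TCP pose, the force, the opening and the grip force at its end, in the units of the state.
- manip.observe(): the state, without advancing time (a new reading comes with each control period).
- manip.get_image(name): name is "side" or "top" or "wrist"; returns a dict with "color" (480x640x3 uint8, blue, green, red), "fx", "fy", "cx", "cy" (pixels), "dist" ([k1, k2, p1, p2, k3] as OpenCV has them; the pictures are not rectified), "origin" and "rotation" of the camera in the world; the wrist camera has in their place "tool_from_camera" (4x4, takes a point from camera to tool coordinates, whose origin is the TCP and whose axes are the flange's). Camera axes: x right, y down, z forward; pixel columns grow to the right and rows downward; lengths in m; the calibration is good to about 2 mm. A picture is of the moment at which its call begins: read the wrist's pose just before it. There is no depth.
- manip.finish_job(): hands the job in; it is judged then, once.
The state is a dict: "time_s": time; "joint_positions": joint angles; "qd": joint speeds; "tau": joint torques, N m; "position": TCP position; "tool_rot": TCP orientation; "contact_force": force on the tool from outside, world axes, zero at the start; "torque": the same for the moment, N m; "width": finger opening in m; "finger_force": force on a finger pad.
Only numpy, scipy, OpenCV 4.12 (cv2) and the standard library are available. Lean on these libraries where they do the work, as an engineer would, in place of code of your own. Each camera call takes 0.05 s, during which the arm holds its last target. There are 200 camera calls.

## Task

Cure the varnished sample: push the open drawer of the white bench curing unit fully home until it clicks into its detent, then press the mushroom-headed dead-man plunger on top of the unit half-way down (12 mm of its 24 mm travel) and keep it there. It is a three-position safety switch, so never press it to the bottom, and do not press it before the drawer is home. The program finishes while still holding the plunger half-way with the drawer home; leave the cup, bottle, brush and tube around the unit where they are.

Things in the scene. Friction and masses are not known exactly. Their poses are not given: they have to be found in the camera images.
- curing_unit: White box-shaped bench curing unit, fixed to the table, 180 (x) x 200 (y) x 90 mm high, one drawer in its front. Origin on the table under its centre; its x axis points from the drawer front to the back (the front faces -x), y to its left, z up. The plunger's axis is at x = +35 mm, y = 0 of this frame. Its top sits at 90 mm (94 mm at the switch plate under the plunger).
- drawer (a joint): How far the drawer is open, m: 0 = home, 0.07 = fully out; it slides along the unit's -x. Friction about 1 N; from 13 mm to 5.5 mm a sprung detent resists with up to about 6 N, then it pulls the drawer home and keeps it there.
- lip (a point): Middle of the front edge of the aluminium lip on the drawer front. The lip is 100 mm long in y, 10 mm high (51 to 61 mm above the table) and stands 11 mm out from the drawer front (180 mm wide, 15 to 77 mm above the table). At x = -110, y = 0, z = 56 mm of the unit's frame when the drawer is home; moves with it. Axes as the unit's.
- plunger (a joint): How far the dead-man plunger is pressed down, m: 0 = released (up), 0.012 = half-way, 0.024 = bottom. Springs back: about 3 N starts it, 6 N half-way, 9 N at the bottom.
- cap_top (a point): Centre of the top of the plunger's black mushroom cap, 44 mm across and 14 mm thick, slightly domed with a 12 mm flat in the middle; 144 mm above the table when released, 132 mm half-way, 120 mm at the bottom. On the steel stem below it a thin black ring marks half-way: it is then level with the rim of the collar.
- cup: White plastic cup, 83 mm across, 106 mm high, standing to the left (+y) of the unit; loose, a bystander. Origin at the centre of its underside.
- bottle: Paint bottle with a black cap, 51 mm across, 146 mm high, standing to the right (-y) of the unit; loose, a bystander. Origin at the centre of its underside.
- brush: Paintbrush, 209 mm long, 11 mm thick, lying left of the drawer; loose, a bystander. Origin under its middle, its length along its y.
- tube: Lying paint tube, 193 x 53 x 36 mm, to the right of the drawer; loose, a bystander. Origin under its middle, its length along its y.

How it is judged:
By the outcome, as a careful person would: the job done as asked, in the order asked, and still so for the second after the job is handed in, while the arm keeps its last pose, push and grip.
It also fails if it takes over 42 s, if anything falls off the work surface, if the arm or the gripper's body presses on something with over 40 N, if the wrist force passes 120 N, or if a joint passes its speed limit or range.

## Working session

There is one attempt and no reset: what is moved stays moved. The work goes in short steps, Python scripts to look and compute and a shell command to move; the robot and the scene stay as the last step left them, time stands still between calls to the robot, and variables do not carry over. Pictures are saved under pics/ and viewed, at most 10 in all, crops included, and the job is handed in when it is done.

```bash
mkdir -p pics
python3 - <<'E'
from cell import manip
import cv2,json
s=manip.observe();print({k:s[k] for k in("time_s","position","tool_rot","width","contact_force")},manip.tips_ahead)
for n in("side","top"):
    d=manip.get_image(n);cv2.imwrite(f"pics/{n}0.png",d["color"])
    print(n,{k:d[k] for k in d if k!="color"})
E
```

```text
{'time_s': 0.0, 'position': array([ 0.1952192 , -0.59338894,  0.25552754]), 'tool_rot': array([-6.66949881e-04,  9.87396721e-01,  1.58263234e-01, -1.36739987e-04]), 'width': 0.08501234153568392, 'contact_force': array([ 0.13917883, -0.15275552, -0.10849942])} 0.025
side {'fx': 496.05250839283445, 'fy': 496.05250839283445, 'cx': 322.9079056410276, 'cy': 239.80571861482866, 'dist': array([-0.08798621,  0.        ,  0.        ,  0.        ,  0.        ]), 'origin': array([ 0.22708667, -0.55091289,  0.72496353]), 'rotation': array([-0.39653562,  0.88124477, -0.23155527,  0.11202369])}
top {'fx': 459.2317892714099, 'fy': 459.2317892714099, 'cx': 325.27365635044816, 'cy': 241.62285318259822, 'dist': array([-0.04678864,  0.        ,  0.        ,  0.        ,  0.        ]), 'origin': array([0.49054464, 0.03390825, 0.9695916 ]), 'rotation': array([-0.02997834,  0.71075773, -0.70193914,  0.03473018])}
```

View pics/side0.png

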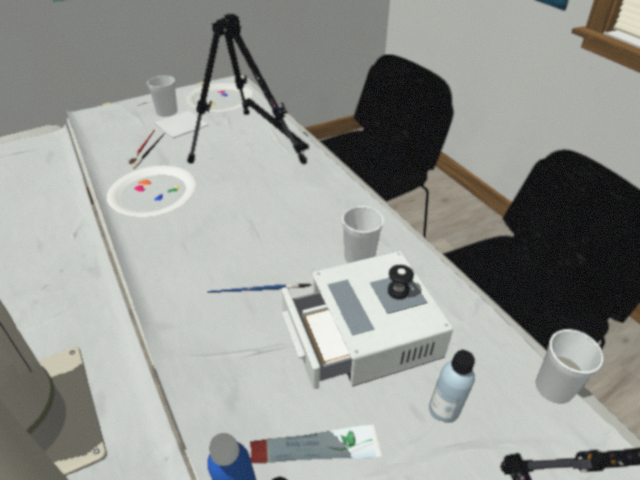

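View pics/top0.png

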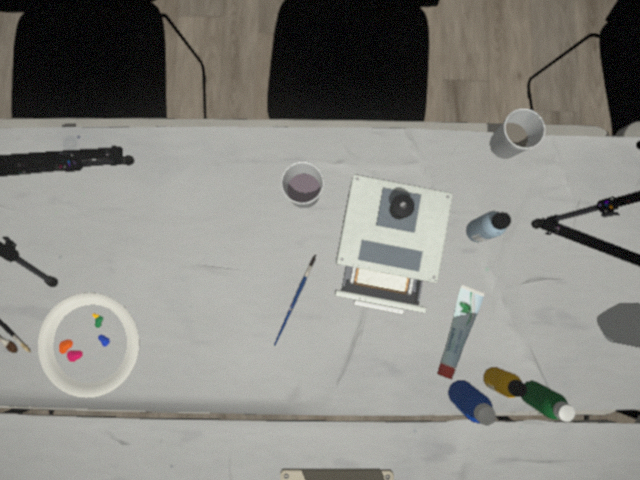

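Side: unit near (370,320), cap at (401,278), drawer open towards the robot. Top: unit roof corners are about (355,177), (452,192), (438,282) and (338,262), cap (402,204), and lip along (355,302) to (404,312). I'll enlarge for the measurements.

Run:
```python
import cv2
a=cv2.imread("pics/top0.png")[165:325,325:465];cv2.imwrite("pics/topc.png",cv2.resize(a,None,fx=3.75,fy=3.75,interpolation=cv2.INTER_CUBIC))
a=cv2.imread("pics/side0.png")[245:395,270:460];cv2.imwrite("pics/sidec.png",cv2.resize(a,None,fx=4,fy=4,interpolation=cv2.INTER_CUBIC))
```

```text
(no output)
```

View pics/topc.png

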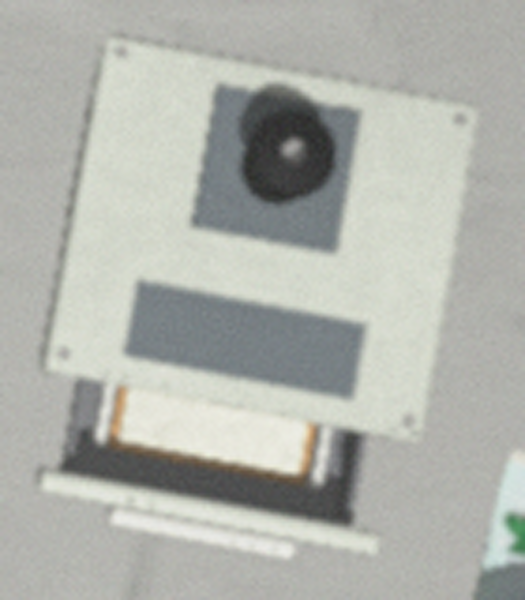

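View pics/sidec.png

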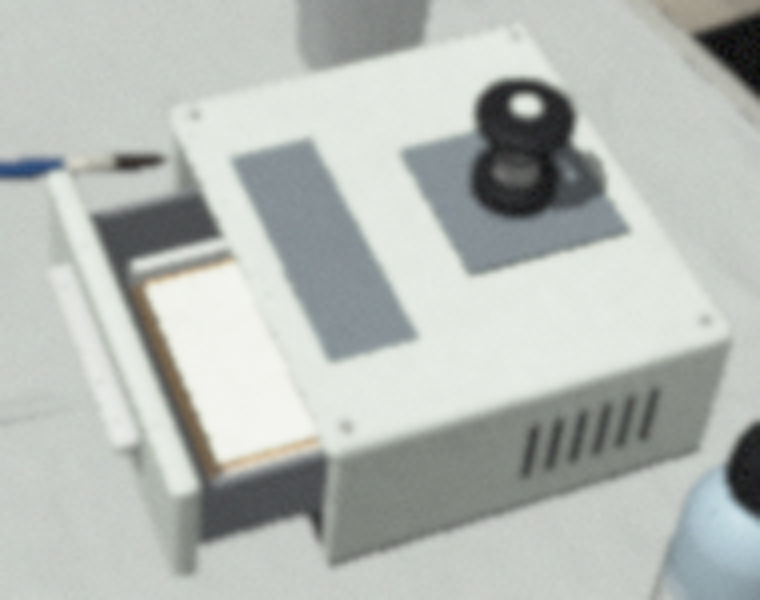

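Top crop: roof corners (109,40), (477,106), (417,439), (46,370), cap disc centre (289,155), lip front edge (112,522) to (292,557). Side crop: roof corners (520,25), (732,335), (330,452), (172,103), and cap flat (526,104). I'll fit the pose jointly.

```bash
cat > h.py <<'E'
import numpy as np,cv2
from scipy.spatial.transform import Rotation as R
from scipy.optimize import least_squares
def q(w):return R.from_quat([w[1],w[2],w[3],w[0]])
CAM={"side":(496.0525,322.908,239.806,-0.08798621,[0.22708667,-0.55091289,0.72496353],[-0.39653562,0.88124477,-0.23155527,0.11202369]),
"top":(459.23179,325.27366,241.62285,-0.04678864,[0.49054464,0.03390825,0.9695916],[-0.02997834,0.71075773,-0.70193914,0.03473018])}
def proj(n,P):
    f,cx,cy,k,o,w=CAM[n];M=q(w).as_matrix().T
    return cv2.projectPoints(np.atleast_2d(P).astype(float),cv2.Rodrigues(M)[0],-M@np.array(o),np.array([[f,0,cx],[0,f,cy],[0,0,1]]),np.array([k,0,0,0,0]))[0][:,0]
def unit(p,L):
    return R.from_euler('z',p[2]).apply(L)+[p[0],p[1],0]
E
python3 - <<'E'
from h import *
C=[[.09,.1,.09],[.09,-.1,.09],[-.09,-.1,.09],[-.09,.1,.09]]
T=np.array([[109,40],[477,106],[417,439],[46,370],[289,155],[112,522],[292,557]])/3.75+[325,165]
S=np.array([[520,25],[732,335],[330,452],[172,103],[526,104]])/4+[270,245]
def res(p):
    d=p[3]
    a=proj("top",unit(p,C+[[.035,0,.138],[-.11-d,.05,.061],[-.11-d,-.05,.061]]))-T
    b=proj("side",unit(p,C+[[.035,0,.144]]))-S
    return np.r_[a,b].ravel()
s=least_squares(res,[.55,-.1,-.2,.05]);print(s.x,np.round(s.fun.reshape(-1,2),1))
p=s.x;print("cap",unit(p,[.035,0,.144]),"lip",unit(p,[-.11-p[3],0,.056]),"lip home",unit(p,[-.11,0,.056]))
E
```

```text
[ 0.60098378 -0.10704655 -0.18031352  0.05088712] [[-0.7 -3.1]
 [ 1.6 -1.1]
 [ 2.2  0.9]
 [-1.3 -0.6]
 [ 1.  -0.9]
 [-1.2 -0.2]
 [ 0.7  0.1]
 [-0.1 -1.4]
 [ 0.6 -0.5]
 [-1.1  0.8]
 [-2.9  0.6]
 [-1.1  0.5]]
cap [ 0.63541635 -0.11332338  0.144     ] lip [ 0.44270504 -0.07819338  0.056     ] lip home [ 0.49276716 -0.08731937  0.056     ]
```

```bash
python3 -m creep '[{"rz":1},{"rz":1},{"rz":1},{"rz":1},{"rz":1}]' 0 20 && python3 -m creep '[{"rz":0.7},{"tx":0.028,"ty":-0.131},{"tx":0.028,"ty":-0.131},{"tx":0.028,"ty":-0.131},{"tx":0.028,"ty":-0.131}]'
```

```text
invalid input at $[0]: expected keys tx, ty, tz, rx, ry, rz
```

```bash
python3 -m creep '[{"tx":0,"ty":0,"tz":0,"rx":0,"ry":0,"rz":1},{"tx":0,"ty":0,"tz":0,"rx":0,"ry":0,"rz":1},{"tx":0,"ty":0,"tz":0,"rx":0,"ry":0,"rz":1},{"tx":0,"ty":0,"tz":0,"rx":0,"ry":0,"rz":1},{"tx":0,"ty":0,"tz":0,"rx":0,"ry":0,"rz":1}]' 0 20 && python3 -m creep '[{"tx":0,"ty":0,"tz":0,"rx":0,"ry":0,"rz":0.7},{"tx":0.028,"ty":-0.131,"tz":0,"rx":0,"ry":0,"rz":0},{"tx":0.028,"ty":-0.131,"tz":0,"rx":0,"ry":0,"rz":0},{"tx":0.028,"ty":-0.131,"tz":0,"rx":0,"ry":0,"rz":0},{"tx":0.028,"ty":-0.131,"tz":0,"rx":0,"ry":0,"rz":0}]'
```

```text
time_s: 0.6
position: [0.1952, -0.5935, 0.2558]
tool_rot: [-0.0, 0.998, -0.061, -0.0]
contact_force: [0.5, -0.3, -0.3]
width: 0.0118
finger_force: 0.0
time_s: 1.1
position: [0.2568, -0.4434, 0.2559]
tool_rot: [-0.0, 0.996, -0.09, -0.0]
contact_force: [0.7, 0.1, -0.3]
width: 0.0002
finger_force: 0.0
```

```bash
for i in 1 2; do python3 -m creep '[{"tx":0.028,"ty":-0.131,"tz":0,"rx":0,"ry":0,"rz":0},{"tx":0.028,"ty":-0.131,"tz":0,"rx":0,"ry":0,"rz":0},{"tx":0.028,"ty":-0.131,"tz":0,"rx":0,"ry":0,"rz":0},{"tx":0.028,"ty":-0.131,"tz":0,"rx":0,"ry":0,"rz":0},{"tx":0.028,"ty":-0.131,"tz":0,"rx":0,"ry":0,"rz":0}]'; done
```

```text
time_s: 1.6
position: [0.3331, -0.2576, 0.2561]
tool_rot: [0.0, 0.996, -0.09, -0.0]
contact_force: [0.5, -0.6, -0.0]
width: 0.0001
finger_force: 0.0
time_s: 2.1
position: [0.4095, -0.0718, 0.2562]
tool_rot: [0.0, 0.996, -0.09, 0.0]
contact_force: [0.1, 0.0, 0.8]
width: 0.0003
finger_force: 0.0
```

```bash
python3 -m creep '[{"tx":0,"ty":0,"tz":0.12,"rx":0,"ry":0,"rz":0},{"tx":0,"ty":0,"tz":0.12,"rx":0,"ry":0,"rz":0},{"tx":0,"ty":0,"tz":0.12,"rx":0,"ry":0,"rz":0},{"tx":0,"ty":0,"tz":0.12,"rx":0,"ry":0,"rz":0},{"tx":0,"ty":0,"tz":0.06,"rx":0,"ry":0,"rz":0}]'
python3 -m creep '[{"tx":0,"ty":0,"tz":0.06,"rx":0,"ry":0,"rz":0},{"tx":0,"ty":0,"tz":0.015,"rx":0,"ry":0,"rz":0},{"tx":0,"ty":0,"tz":0,"rx":0,"ry":0,"rz":0}]'
python3 - <<'E'
from cell import manip
import cv2
a=manip.get_image("side")["color"][240:400,250:460];cv2.imwrite("pics/s1.png",cv2.resize(a,None,fx=3,fy=3))
E
```

```text
time_s: 2.6
position: [0.4075, -0.073, 0.0915]
tool_rot: [-0.0, 0.996, -0.09, -0.002]
contact_force: [-0.5, -0.9, 1.1]
width: 0.0
finger_force: 0.0
time_s: 2.9
position: [0.409, -0.0732, 0.0715]
tool_rot: [-0.0, 0.996, -0.09, -0.001]
contact_force: [-0.4, -0.9, -0.4]
width: -0.0001
finger_force: 0.0
```

View pics/s1.png

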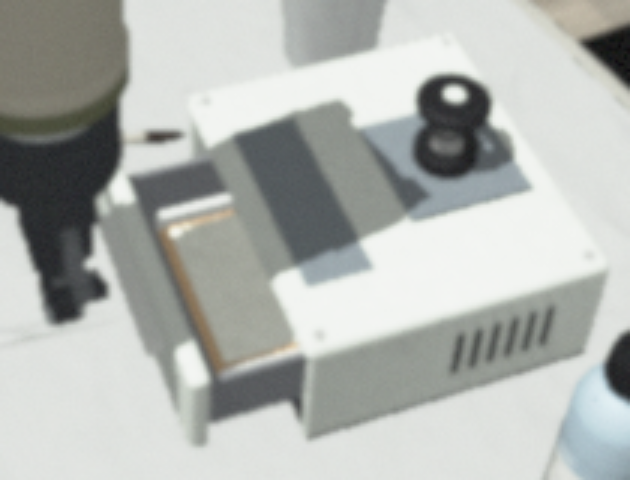

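The fingertips (crop (65,305)) are in front of the lip and clear of it. Next I push along tool x.

```bash
for i in 1 2; do python3 -m creep '[{"tx":0.02,"ty":0,"tz":0,"rx":0,"ry":0,"rz":0},{"tx":0.02,"ty":0,"tz":0,"rx":0,"ry":0,"rz":0},{"tx":0.02,"ty":0,"tz":0,"rx":0,"ry":0,"rz":0},{"tx":0.02,"ty":0,"tz":0,"rx":0,"ry":0,"rz":0},{"tx":0.02,"ty":0,"tz":0,"rx":0,"ry":0,"rz":0}]' | grep -E 'pos|contact'; done
```

```text
position: [0.4393, -0.0789, 0.0719]
contact_force: [-1.1, 0.9, -0.5]
position: [0.4688, -0.0842, 0.0718]
contact_force: [-1.6, -0.6, 1.2]
```

```bash
for i in 1 2 3; do python3 -m creep '[{"tx":0.007,"ty":0,"tz":0,"rx":0,"ry":0,"rz":0},{"tx":0.007,"ty":0,"tz":0,"rx":0,"ry":0,"rz":0},{"tx":0.007,"ty":0,"tz":0,"rx":0,"ry":0,"rz":0}]' | grep -E 'pos|contact'; done
```

```text
position: [0.4737, -0.0851, 0.0715]
contact_force: [-10.3, 1.7, 3.9]
position: [0.4815, -0.0864, 0.072]
contact_force: [-0.7, -0.6, -0.6]
position: [0.4831, -0.0867, 0.0713]
contact_force: [-30.9, 5.9, 28.1]
```

The sequence of about 10 N, then 0 N, then a firm stop at 31 N fits the detent snapping home. I'll back off, rise and check.

```bash
python3 -m creep '[{"tx":-0.02,"ty":0,"tz":0,"rx":0,"ry":0,"rz":0},{"tx":-0.06,"ty":0,"tz":0,"rx":0,"ry":0,"rz":0},{"tx":-0.06,"ty":0,"tz":0,"rx":0,"ry":0,"rz":0},{"tx":0,"ty":0,"tz":-0.1,"rx":0,"ry":0,"rz":0},{"tx":0,"ty":0,"tz":-0.12,"rx":0,"ry":0,"rz":0}]'
python3 -m creep '[{"tx":0,"ty":0,"tz":-0.12,"rx":0,"ry":0,"rz":0},{"tx":0,"ty":0,"tz":-0.1,"rx":0,"ry":0,"rz":0},{"tx":0,"ty":0,"tz":0,"rx":0,"ry":0,"rz":0}]'
python3 - <<'E'
from cell import manip
import cv2
a=manip.get_image("side")["color"][240:400,250:460];cv2.imwrite("pics/s2.png",cv2.resize(a,None,fx=3.8,fy=3.75,interpolation=cv2.INTER_CUBIC))
E
```

```text
time_s: 5.35
position: [0.4448, -0.0797, 0.1379]
tool_rot: [-0.0, 0.996, -0.09, -0.001]
contact_force: [1.5, -0.0, -0.4]
width: -0.0002
finger_force: 0.0
time_s: 5.65
position: [0.4482, -0.0802, 0.2081]
tool_rot: [0.001, 0.996, -0.09, 0.004]
contact_force: [-0.7, 0.1, -0.1]
width: 0.0002
finger_force: 0.0
```

View pics/s2.png

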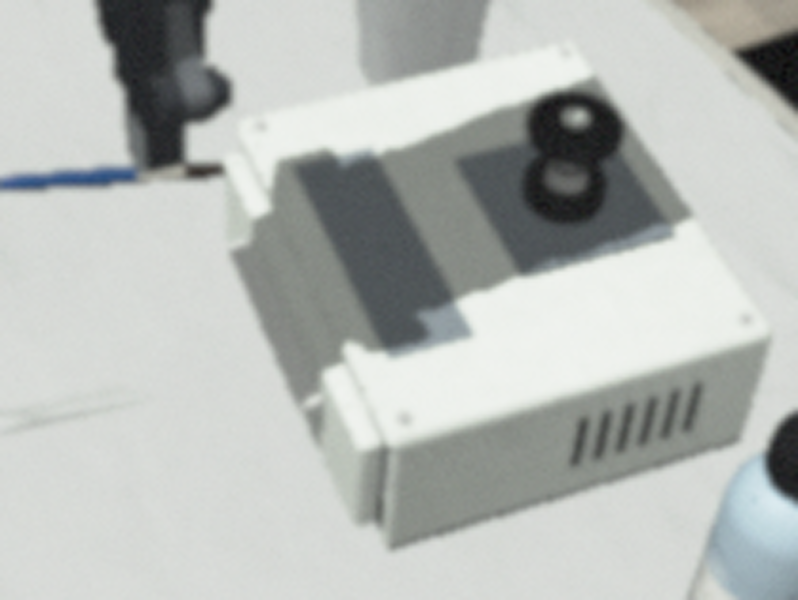

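The drawer front (panel edge at (370,440)) is flush against the unit. I'll move over the cap at (0.635, -0.113).

```bash
python3 -m creep '[{"tx":0.12,"ty":0,"tz":0,"rx":0,"ry":0,"rz":0},{"tx":0.12,"ty":0,"tz":0,"rx":0,"ry":0,"rz":0},{"tx":0.12,"ty":0,"tz":0,"rx":0,"ry":0,"rz":0},{"tx":0.12,"ty":0,"tz":0,"rx":0,"ry":0,"rz":0},{"tx":0.12,"ty":0,"tz":0,"rx":0,"ry":0,"rz":0}]' >/dev/null
python3 -m creep '[{"tx":0.033,"ty":0,"tz":0.04,"rx":0,"ry":0,"rz":0},{"tx":0,"ty":0,"tz":0.04,"rx":0,"ry":0,"rz":0},{"tx":0,"ty":0,"tz":0,"rx":0,"ry":0,"rz":0},{"tx":0,"ty":0,"tz":0,"rx":0,"ry":0,"rz":0}]'
python3 - <<'E'
from cell import manip
import cv2
a=manip.get_image("side")["color"][240:360,340:500];cv2.imwrite("pics/s3.png",cv2.resize(a,None,fx=4,fy=4,interpolation=cv2.INTER_CUBIC))
E
```

```text
time_s: 6.6
position: [0.6314, -0.1137, 0.1793]
tool_rot: [0.0, 0.996, -0.09, -0.001]
contact_force: [-0.3, 0.7, -0.2]
width: 0.0001
finger_force: 0.0
```

View pics/s3.png

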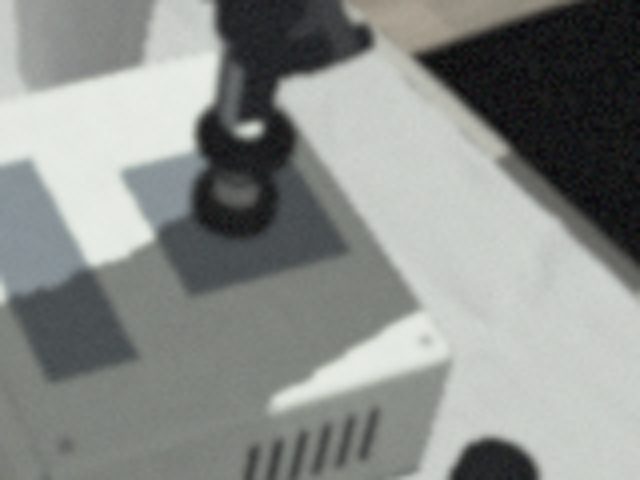

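The closed fingertips, crop (245,115), are over the cap's flat at (250,130). I'll nudge 4 mm in +x and then descend, watching the force.

```bash
python3 -m creep '[{"tx":0.013,"ty":0,"tz":0,"rx":0,"ry":0,"rz":0},{"tx":0,"ty":0,"tz":0.01,"rx":0,"ry":0,"rz":0},{"tx":0,"ty":0,"tz":0.01,"rx":0,"ry":0,"rz":0},{"tx":0,"ty":0,"tz":0,"rx":0,"ry":0,"rz":0},{"tx":0,"ty":0,"tz":0,"rx":0,"ry":0,"rz":0}]'| grep -E 'pos|contact'
for i in 1 2 3 4 5 6; do python3 -m creep '[{"tx":0,"ty":0,"tz":0.0033,"rx":0,"ry":0,"rz":0},{"tx":0,"ty":0,"tz":0,"rx":0,"ry":0,"rz":0}]' | grep -E 'pos|contact'; done
```

```text
position: [0.6362, -0.1146, 0.1737]
contact_force: [0.5, -0.2, 1.2]
position: [0.6363, -0.1146, 0.1727]
contact_force: [0.1, 0.5, -0.6]
position: [0.6362, -0.1146, 0.1717]
contact_force: [0.3, -0.1, 0.3]
position: [0.6363, -0.1146, 0.1707]
contact_force: [-0.2, 0.2, -0.8]
position: [0.6363, -0.1146, 0.1697]
contact_force: [0.1, 1.1, 0.4]
position: [0.6364, -0.1146, 0.169]
contact_force: [-0.9, -0.0, 2.3]
position: [0.6364, -0.1146, 0.168]
contact_force: [-0.7, -0.3, 2.9]
```

```bash
python3 -m creep '[{"tx":0,"ty":0,"tz":0.007,"rx":0,"ry":0,"rz":0},{"tx":0,"ty":0,"tz":0.007,"rx":0,"ry":0,"rz":0},{"tx":0,"ty":0,"tz":0.007,"rx":0,"ry":0,"rz":0},{"tx":0,"ty":0,"tz":0.007,"rx":0,"ry":0,"rz":0},{"tx":0,"ty":0,"tz":0,"rx":0,"ry":0,"rz":0}]' | grep -E 'pos|contact'
python3 -m creep '[{"tx":0,"ty":0,"tz":0,"rx":0,"ry":0,"rz":0},{"tx":0,"ty":0,"tz":0,"rx":0,"ry":0,"rz":0}]' | grep -E 'pos|contact'
```

```text
position: [0.6364, -0.1146, 0.1593]
contact_force: [-1.5, -0.6, 5.1]
position: [0.6364, -0.1146, 0.1597]
contact_force: [-0.8, -0.2, 3.6]
```

```bash
python3 -m creep '[{"tx":0,"ty":0,"tz":0.008,"rx":0,"ry":0,"rz":0},{"tx":0,"ty":0,"tz":0,"rx":0,"ry":0,"rz":0},{"tx":0,"ty":0,"tz":0,"rx":0,"ry":0,"rz":0},{"tx":0,"ty":0,"tz":0,"rx":0,"ry":0,"rz":0}]' | grep -E 'pos|contact'
python3 - <<'E'
from cell import manip
import cv2,numpy as np
f=[]
for i in range(8):
    a=manip.get_image("side")["color"];s=manip.observe();f.append([s["contact_force"][2],s["position"][2]])
print(np.mean(f,0))
a=a[250:370,310:470];cv2.imwrite("pics/s4.png",cv2.resize(a,None,fx=5,fy=5,interpolation=cv2.INTER_CUBIC))
E
```

```text
position: [0.6364, -0.1146, 0.1573]
contact_force: [-0.1, -0.5, 5.7]
[5.47613339 0.15732827]
```

View pics/s4.png

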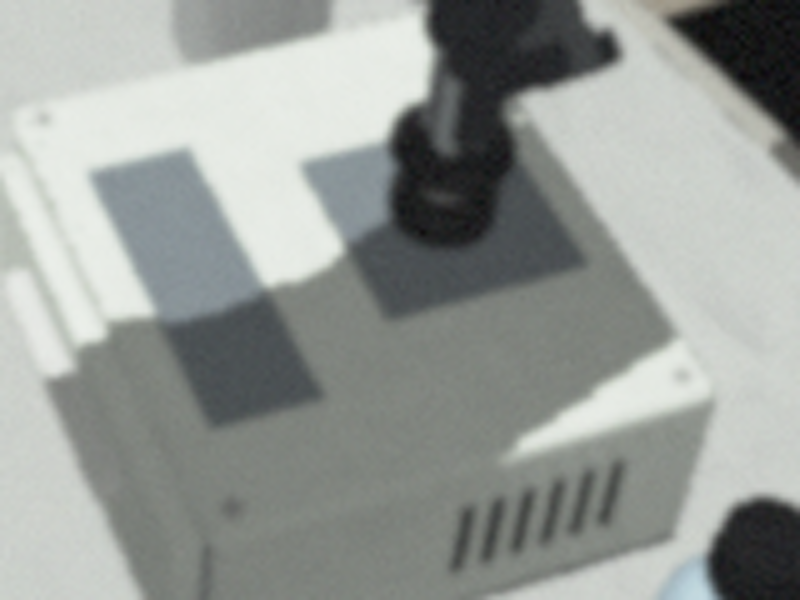

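The cap at (450,140) is roughly half-way down. Contact began at TCP z of about 0.169 and it now stands at 0.1573, so about 12 mm, with 5.5 N. The drawer is still home, so I'm handing in.

```bash
python3 -c "
from cell import manip
print(manip.finish_job())"
```

```text
the job is handed in; nothing more can be done
None
```

I handed the job in with the drawer pushed home past its detent and the plunger held about 12 mm down (5.5 N), and the arm stayed clear of the cup, bottle, brush and tube; the verdict was not shown to me.

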